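# Slide the low tray under the display stand

### The job

Two wooden trays with straight handles lie on the left of the chocolate shop's bench. Slide the lower, empty one under the little display stand from the left, square with it and centred under its board, so that just the handle sticks out on the left; leave it flat on the bench and let go. Do not bump the stand, and leave the deeper tray, the things on the stand and the jar and shaker to its right where they are.

Things in the scene. Friction and masses are not known exactly. Their poses are not given: they have to be found in the camera images.
- low_tray_grip (a point): Grip point of the low tray: centre of its handle's section, 155 mm along +y from the middle of the tray and 28 mm above its underside. The handle is a level wooden bar, 22 mm wide (x) and 22 mm high, sticking out from the middle of one short end along the tray's +y, from 75 to 185 mm from the tray's middle; 17 mm free below it. Axes are the tray's: x across, y out along the handle, z up
- low_tray_mid (a point): Centre of the low tray's box, half-way up (20 mm above its underside): an open light-wood box 90 mm wide (x), 150 mm long (y) and 40 mm high, walls 6 mm, about 0.25 kg, loose and empty. Same axes as its grip point
- deep_tray_mid (a point): Centre of the deep tray, half-way up (37.5 mm above its underside): same width, length, wood and handle (along its +y, same offsets) as the low tray, but 75 mm high, too high for the stand; a small closed card box lies in it. It lies beside the low tray, nearer to the robot or farther; leave it alone
- stand_bay (a point): Point on the bench under the middle of the fixed display stand: a dark board 170 x 170 mm, underside 62 and top 77 mm above the bench, on four 12 mm steel legs (feet 18 mm) centred 74 mm from the middle in x and y (130 mm clear between feet), open on all sides. Axes: y out to its left, where the tray enters along -y; x away from the robot. The tray ends with its middle here, handle along +y
- ballotin_mid (a point): Centre, half-way up, of the closed card box of truffles (67 x 93 x 46 mm, 22 mm is half-way) that stands loose on the display stand's board
- tin_mid (a point): Centre, half-way up, of the round pastille tin (70 mm across, 36 mm high) that stands loose on the display stand's board
- sweets: Jar of sweets, 69 mm across and 107 mm high, loose on the bench to the right of the stand; origin at the centre of its underside, z up
- shaker: Cocoa shaker, 61 mm across and 97 mm high, loose on the bench to the right of the stand; origin at the centre of its underside, z up

How it is judged:
By the outcome, as a careful person would: the job done as asked, in the order asked, and still so for the second after the job is handed in, with the robot touching nothing.
It also fails if it takes over 45 s, if anything falls off the work surface, if the arm or the gripper's body presses on something with over 40 N, if the wrist force passes 120 N, or if a joint passes its speed limit or range.

### The arm

A 7-joint arm with a two-finger parallel gripper is mounted at the origin on a cart in front of the work surface, level with it; the furniture and walls round the work are solid. World frame = base frame: x ahead of the robot, y to its left, z up, the work surface at z = 0. Lengths are in m, angles in rad, forces in N, time in s.
With the tool pointing down it reaches from about 0.425 to 0.975 m from the base axis. Payload 16.7 kg.
Tool frame: the origin (TCP) lies on the front face of the gripper's body, between the roots of the fingers; the fingertips stand 73 mm ahead of it and the grasp point (between the pads) lies 54 mm ahead of it; z points along the fingers, y is the line along which they close (so a half turn about z gives the same grasp; the last joint's range is limited). The gripper opens to 85 mm and grips with 20 to 120 N. Pads are 22 mm wide; open, the fingers measure 114 mm over their backs; the gripper's body (76 mm by 85 mm) begins 54 mm behind the grasp point. The pads swing forward as they close: fully open they stand 13 mm farther back than shut.
Start: joints at [1.196, 0.426, 0.074, 1.606, -0.034, 1.111, -0.067], TCP at [0.15, -0.658, 0.304] pointing down, gripper open.
Joint ranges: [-2.85, 2.85], [-0.5, 2.14], [-1.23, 1.37], [0.21, 2.46], [-1.02, 4.16], [0.16, 2.05], [-2.73, 2.73]. Speed limits (rad/s): [1.89, 1.89, 2.39, 2.39, 3.01, 3.01, 3.01].

### API

Orientations are given as a unit quaternion [x, y, z, w].
In Python, from cell import bot, snapshot, camera_params, find_in, pinpoint gives the robot as it stands. Calls block until the motion is done:
- bot.move_to(position, orientation): joint-space move of the TCP to a pose.
- bot.move_linear(position, orientation=None, rate=0.15, stop_force=None): straight line of the TCP; orientation=None keeps the orientation; rate is the mean speed in m/s. With stop_force (N) it stops when the force on the tool has changed by that much, and returns True; else False.
- bot.movej(angles): joint-space move.
- bot.open_gripper() and bot.gripper_close(f_grip=None): open the fingers fully, or close them until they stop; f_grip is the grip in N (None keeps the last).
- bot.pause(seconds).
- bot.solve_ik(position, orientation): joint angles nearest the present ones, or None.
- snapshot(name): name is "side" or "top" or "wrist"; returns the picture (420x560x3 uint8, red, green, blue); there is no depth.
- camera_params(name): a dict with "mtx" (3x3 intrinsics, pixels), "distortion" ([k1, k2, p1, p2, k3] as OpenCV has them; the pictures are not rectified), "R" (3x3) and "t" (3): a world point X has camera coordinates R X + t; the wrist camera has in their place "hand_eye" (4x4, takes a point from camera to tool coordinates, whose origin is the TCP and whose axes are the flange's). Camera axes: x right, y down, z forward; pixel columns grow to the right and rows downward; lengths in m; the calibration is good to about 2 mm. A picture is of the moment at which its call begins: read the wrist's pose just before it. camera_params takes no time and is no camera call.
A pose or a line that the arm cannot do raises bot.MotionError and nothing moves.
- bot.sign_off(): hands the job in; it is judged then, once.
Trained networks look in the newest picture that a camera, given by its name, has taken for a name from the list of things; names that differ only in an ending like _2 or _b are one class to them, and where a whole thing is asked for, a point or a joint stands for the part that bears it (a point fixed in the world has none). Each returns a list of dicts, best first, with "confidence" (0 to 1); they miss things now and then, are a little off and sometimes report something else, mostly with a low value. They report only what shows in the picture. A call takes as long as a camera call.
- find_in(label, camera): "position" ([x, y, z] in m, in the coordinates of the camera as it stood for that picture, good to about 4 mm: the middle of the surface that is visible of it).
- pinpoint(label, camera): "position" ([x, y, z] in m, in the coordinates of the camera as it stood for that picture, good to about 4 mm: a listed point, or the origin of a listed thing).
Readings, each from a call of its own:
- bot.current_time_s(): time.
- bot.current_qpos(): joint angles.
- bot.current_joint_vel(): joint speeds.
- bot.current_tau(): joint torques, N m.
- bot.current_eef_pos(): TCP position.
- bot.current_tcp_rot(): TCP orientation.
- bot.current_force(): force on the tool from outside, world axes, zero at the start.
- bot.current_wrist_torque(): the same for the moment, N m.
- bot.current_gripper_width(): opening from 0.0 (shut) to 1.0 (fully open).
- bot.current_finger_force(): force on a finger pad.
Only numpy, scipy, OpenCV 4.12 (cv2) and the standard library are available. Lean on these libraries where they do the work, as an engineer would, in place of code of your own. Each camera call takes 0.05 s, during which the arm holds its last target. There are 200 camera calls.

## Working session

There is one attempt and no reset: what is moved stays moved. The work goes in short steps, each a Python script; the robot and the scene stay as the last script left them, time stands still between calls to the robot, and variables do not carry over. Pictures are saved under pics/ and viewed, at most 10 in all, crops included, and the job is handed in when it is done.

```bash
mkdir -p pics; cat > h.py <<'E'
import numpy as np, cv2
from cell import bot, snapshot, camera_params, find_in, pinpoint
from scipy.spatial.transform import Rotation as Ro
def pose(cam):
    p=camera_params(cam)
    if 'R' in p:
        R=np.array(p['R']);return R.T,-R.T@np.array(p['t'])
    T=np.array(p['hand_eye']);Rt=Ro.from_quat(bot.current_tcp_rot()).as_matrix()
    return Rt@T[:3,:3],Rt@T[:3,3]+np.array(bot.current_eef_pos())
def proj(cam,X,P=None):
    Rcw,c=P or pose(cam);p=camera_params(cam)
    Xc=(np.atleast_2d(X)-c)@Rcw
    return cv2.projectPoints(Xc,np.zeros(3),np.zeros(3),np.array(p['mtx']),np.array(p['distortion']))[0][:,0]
def ray(cam,uv,P=None):
    Rcw,c=P or pose(cam);p=camera_params(cam)
    n=cv2.undistortPoints(np.array(uv,float).reshape(-1,1,2),np.array(p['mtx']),np.array(p['distortion']))[:,0]
    return c,np.c_[n,np.ones(len(n))]@Rcw.T
def onz(cam,uv,z,P=None):
    c,d=ray(cam,uv,P);return c+d*((z-c[2])/d[:,2])[:,None]
def save(im,n): cv2.imwrite('pics/'+n,im[:,:,::-1])
L=['low_tray_grip','low_tray_mid','deep_tray_mid','stand_bay','ballotin_mid','tin_mid','sweets','shaker']
def nets(cam,labels=L,P=None):
    Rcw,c=P or pose(cam);o={}
    for l in labels:
        for r in pinpoint(l,cam)[:2]:
            X=Rcw@np.array(r['position'])+c;o.setdefault(l,[]).append(X)
            print(cam,l,round(r['confidence'],2),X.round(4),proj(cam,X,(Rcw,c))[0].round())
    return o
E
python3 - <<'E'
from h import *
print(bot.current_time_s(),bot.current_eef_pos(),bot.current_tcp_rot())
for c in('top','side'):
    save(snapshot(c),c+'1.png');print(c,pose(c)[1]);nets(c)
E
```

```text
0.0 [ 0.15036353 -0.65772532  0.30323228] [ 9.93691434e-01  1.12147018e-01 -1.10795407e-04 -6.06993810e-04]
top [ 0.21307278 -0.05808146  1.65968527]
top low_tray_grip 0.74 [0.5863 0.3609 0.0256] [157. 198.]
top low_tray_grip 0.4 [0.5919 0.2061 0.0191] [202. 198.]
top low_tray_mid 0.76 [0.5959 0.2061 0.0174] [203. 197.]
top low_tray_mid 0.72 [ 0.4959 -0.3517  0.097 ] [370. 226.]
top deep_tray_mid 0.95 [0.4342 0.1928 0.0359] [203. 243.]
top ballotin_mid 0.69 [ 0.4987 -0.3528  0.0971] [371. 225.]
top ballotin_mid 0.36 [ 0.6566 -0.4792  0.0009] [401. 186.]
top tin_mid 0.68 [ 0.517  -0.2784  0.0945] [348. 219.]
top sweets 0.72 [ 0.6591 -0.4773 -0.0008] [400. 185.]
top shaker 0.57 [ 0.5365 -0.4775  0.0022] [401. 220.]
top shaker 0.15 [ 0.6547 -0.4762 -0.0007] [400. 187.]
side [-0.31805335 -1.5371915   0.96572986]
side low_tray_mid 0.72 [0.427  0.1918 0.0364] [233. 192.]
side deep_tray_mid 0.69 [0.4263 0.1905 0.038 ] [233. 192.]
side ballotin_mid 0.69 [ 0.5021 -0.3513  0.0986] [326. 238.]
side tin_mid 0.57 [ 0.5191 -0.2761  0.0907] [318. 228.]
side sweets 0.7 [ 0.6537 -0.4831 -0.0008] [387. 273.]
side shaker 0.63 [ 0.5262 -0.481  -0.0016] [354. 284.]
```

View pics/top1.png

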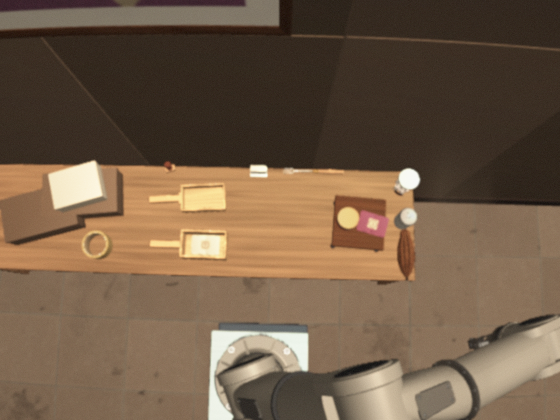

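View pics/side1.png

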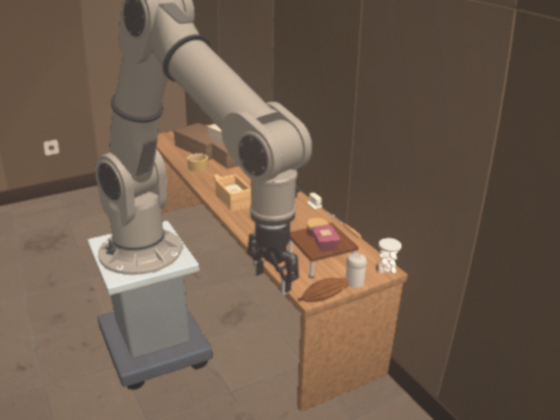

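The top picture shows the low empty tray at (203,198) with its handle to the left (163,198), the deep tray with a card box at (204,244), and the stand's board at (333–386, 196–250). Jar and shaker are at its right. The side view agrees. Next come wrist views of the stand and the tray.

```bash
cat >> h.py <<'E'
def quat(yaw,s):  # yaw = stand/tray +y direction offset from world +y; tool y across the handle
    R=np.array([[0,1,0],[1,0,0],[0,0,-1.]]) if s>0 else np.array([[0,-1,0],[-1,0,0],[0,0,-1.]])
    return (Ro.from_euler('z',yaw)*Ro.from_matrix(R)).as_quat()
E
python3 - <<'E'
from h import *
print(np.array(camera_params('wrist')['hand_eye']).round(3),camera_params('wrist')['mtx'])
for s in(1,-1):
  for p in([.5,-.3,.45],[.59,.2,.45],[.59,.36,.082],[.51,-.155,.082],[.59,.36,.25],[.51,-.155,.25]):
    q=bot.solve_ik(p,quat(0,s));print(s,p,None if q is None else np.round(q,2))
E
```

```text
[[ 0.    -0.956 -0.293  0.075]
 [ 1.     0.001 -0.     0.001]
 [ 0.    -0.293  0.956 -0.07 ]
 [ 0.     0.     0.     1.   ]] [[326.46733402   0.         283.30546806]
 [  0.         326.46733402 214.35845976]
 [  0.           0.           1.        ]]
1 [0.5, -0.3, 0.45] [ 0.74  0.2  -0.36  1.6   0.07  1.35  0.36]
1 [0.59, 0.2, 0.45] [ 0.34  0.42 -1.06  1.49  0.37  1.45 -0.73]
1 [0.59, 0.36, 0.082] [-0.15  0.81 -0.73  1.67  0.65  0.92 -1.13]
1 [0.51, -0.155, 0.082] [ 0.54  0.55 -0.45  2.06  0.4   0.62 -0.18]
1 [0.59, 0.36, 0.25] [-0.07  0.64 -0.84  1.57  0.5   1.16 -1.02]
1 [0.51, -0.155, 0.25] [ 0.61  0.3  -0.51  1.95  0.18  0.94  0.01]
-1 [0.5, -0.3, 0.45] [ 0.38  0.18  0.06  1.62 -0.01  1.34 -2.7 ]
-1 [0.59, 0.2, 0.45] [ 0.32  0.41 -1.03  1.49  0.35  1.44  2.42]
-1 [0.59, 0.36, 0.082] [ 0.03  0.95 -1.04  1.66  0.92  1.09  1.85]
-1 [0.51, -0.155, 0.082] [-0.56  0.81  1.01  2.12 -1.    0.81 -2.05]
-1 [0.59, 0.36, 0.25] [ 0.03  0.71 -1.03  1.57  0.64  1.23  2.03]
-1 [0.51, -0.155, 0.25] [-0.74  0.53  1.22  2.02 -0.6   1.01 -2.36]
```

```bash
python3 - <<'E'
from h import *
q=quat(0,1)
print(bot.current_time_s())
bot.move_to([.46,-.20,.42],q); P=pose('wrist'); save(snapshot('wrist'),'w1.png'); nets('wrist',P=P)
print(P)
bot.move_to([.55,-.06,.42],q); P=pose('wrist'); save(snapshot('wrist'),'w2.png'); nets('wrist',P=P)
np.savez('w2.npz',*P)
bot.move_to([.59,.30,.42],q); P=pose('wrist'); save(snapshot('wrist'),'w3.png'); nets('wrist',P=P)
np.savez('w3.npz',*P)
bot.move_to([.55,.40,.35],q); P=pose('wrist'); save(snapshot('wrist'),'w4.png'); nets('wrist',L[:3],P=P)
np.savez('w4.npz',*P);print(bot.current_time_s())
E
```

```text
0.9
wrist ballotin_mid 0.93 [ 0.5002 -0.3522  0.0988] [313. 289.]
wrist tin_mid 0.97 [ 0.5175 -0.2759  0.09  ] [327. 234.]
wrist sweets 0.64 [ 0.6547 -0.4813 -0.004 ] [392. 323.]
wrist shaker 0.84 [ 0.5305 -0.4785  0.0039] [324. 325.]
(array([[ 9.99997912e-01, -1.47374475e-03, -1.41549155e-03],
       [-1.82267443e-03, -9.56469308e-01, -2.91827244e-01],
       [-9.23795357e-04,  2.91829215e-01, -9.56469997e-01]]), array([ 0.46051764, -0.12736502,  0.49007125]))
wrist ballotin_mid 0.75 [ 0.4986 -0.3555  0.1015] [249. 375.]
wrist tin_mid 0.81 [ 0.5143 -0.2764  0.0934] [258. 327.]
wrist low_tray_grip 0.71 [0.5827 0.3618 0.0287] [277. 123.]
wrist low_tray_grip 0.47 [0.5906 0.2049 0.019 ] [283. 229.]
wrist low_tray_mid 0.89 [0.5934 0.2083 0.0206] [285. 227.]
wrist low_tray_grip 0.84 [0.5817 0.3616 0.0283] [309. 209.]
7.125
```

```bash
python3 - <<'E'
import cv2,numpy as np
for a,b,o in(('w1','w2','m1'),('w3','w4','m2')):
    A=[cv2.imread(f'pics/{n}.png') for n in(a,b)]
    A=[cv2.resize(i,(400,300)) for i in A]
    cv2.imwrite(f'pics/{o}.png',np.hstack(A))
E
```

```text
(no output)
```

View pics/w1.png

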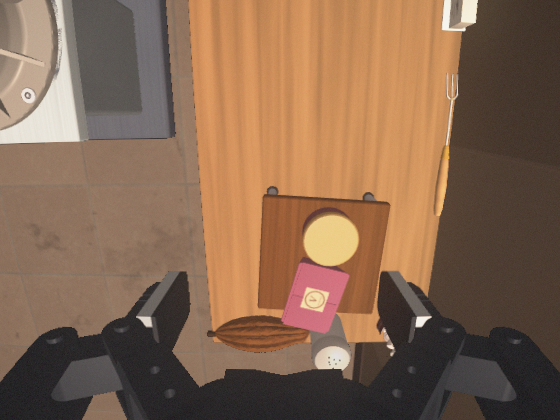

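View pics/w2.png

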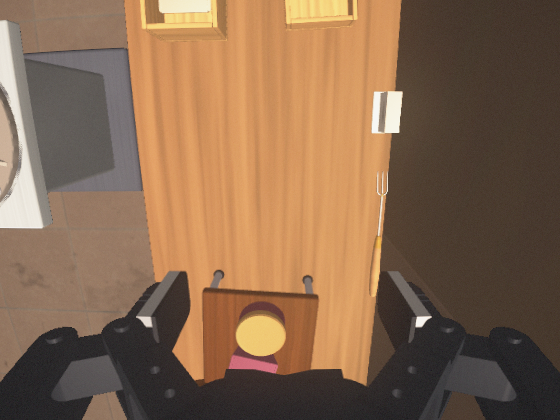

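View pics/w3.png

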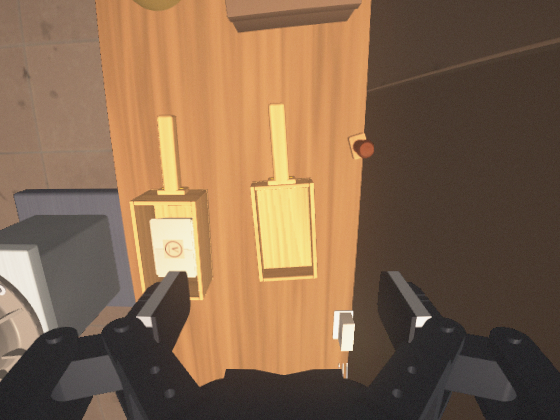

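w1 shows the board at (264,195), (389,203), (373,314), (258,309), with feet at (272,190) and (368,197). w2 shows the board's near edge at (204,290)–(318,296), and w3 shows the low tray at (253–317, 181–280) with its handle up to (277,105). I'll zoom for precise corners.

```bash
python3 - <<'E'
import cv2,numpy as np
def crop(n,x,y,w,h,k): return cv2.resize(cv2.imread(f'pics/{n}.png')[y:y+h,x:x+w],(w*k,h*k),interpolation=cv2.INTER_CUBIC)
a=crop('w1',250,180,150,140,4)   # 600x560
cv2.imwrite('pics/z1.png',a)
b=crop('w2',195,260,133,60,3);c=crop('w3',245,95,80,195,3);
o=np.zeros((600,800,3),np.uint8);o[:180,:399]=b;o[:585,420:660]=c
cv2.imwrite('pics/z2.png',o)
E
```

```text
(no output)
```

View pics/z1.png

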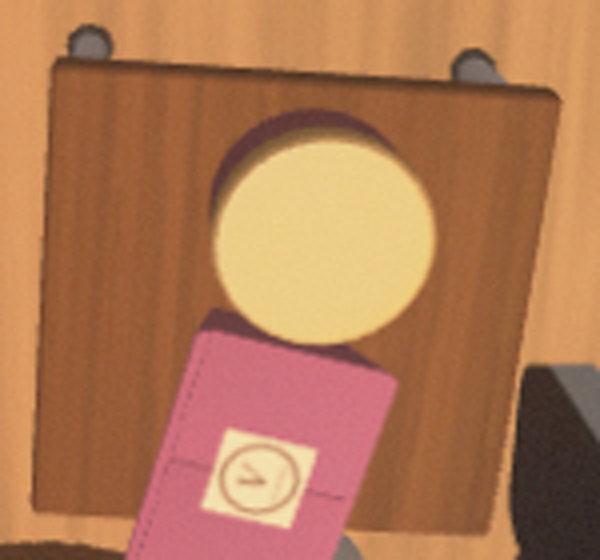

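View pics/z2.png

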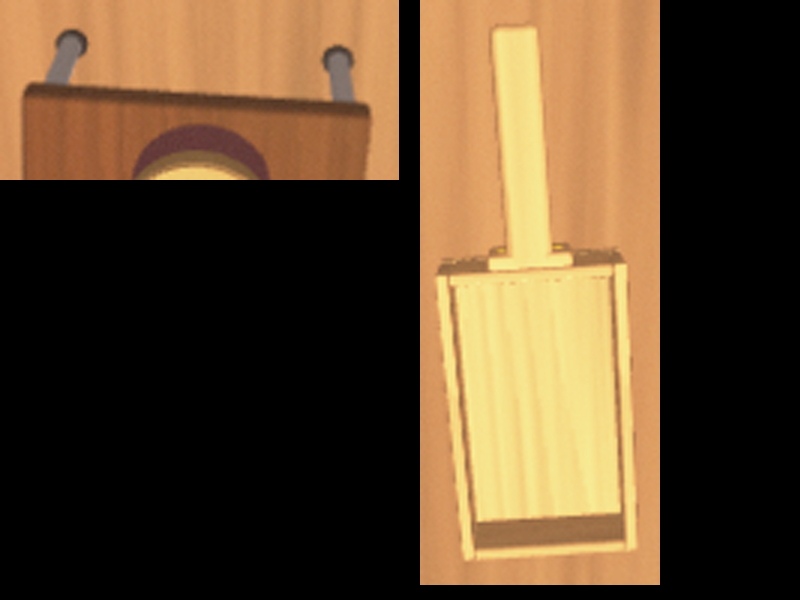

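```bash
cat > m.py <<'E'
from h import *
ld=lambda n:[np.load(n)[k] for k in('arr_0','arr_1')]
P1=(np.array([[ 9.99997912e-01,-1.47374475e-03,-1.41549155e-03],[-1.82267443e-03,-9.56469308e-01,-2.91827244e-01],[-9.23795357e-04,2.91829215e-01,-9.56469997e-01]]),np.array([0.46051764,-0.12736502,0.49007125]))
P2=tuple(ld('w2.npz'));P3=tuple(ld('w3.npz'))
f=lambda a,x,y,k:np.array(a,float)/k+[x,y]-(k-1)/2/k
A=f([(54,72),(557,99),(490,533),(34,512)],250,180,4);F1=f([(90,44),(473,70)],250,180,4)
B=f([(24,97),(370,116)],195,260,3);F2=f([(71,43),(338,60)],195,260,3)
T=f([(18,276),(205,264),(216,549),(45,558),(94,28),(111,254)],245,95,3)
def tri(u1,P1,u2,P2):
    (c1,d1),(c2,d2)=ray('wrist',[u1],P1),ray('wrist',[u2],P2)
    t=np.linalg.lstsq(np.c_[d1[0],-d2[0]],c2-c1,rcond=None)[0];return (c1+t[0]*d1[0]+c2+t[1]*d2[0])/2
for i in(0,1): print('corner tri',tri(A[i],P1,B[i],P2).round(4),'foot',tri(F1[i],P1,F2[i],P2).round(4))
def rep(n,X,dirs):
    print(n,X.round(4).tolist(),'mid',X[:4].mean(0).round(4))
    print(' sides',[round(float(np.linalg.norm(X[i]-X[(i+1)%4])),4) for i in range(4)])
    v=X[0]+X[1]-X[2]-X[3];w=X[1]+X[2]-X[0]-X[3];print(' yaw',np.arctan2(-v[0],v[1]),np.arctan2(w[1],w[0]))
rep('board',onz('wrist',A,.077,P1),0);rep('tray',onz('wrist',T[:4],.04,P3),0)
print('front2',onz('wrist',B,.077,P2).round(4),'feet',onz('wrist',F1,.004,P1).round(4),onz('wrist',F2,.004,P2).round(4))
print('handle',onz('wrist',T[4:],.039,P3).round(4))
E
python3 m.py
```

```text
corner tri [ 0.4334 -0.2314  0.0735] foot [ 0.4429 -0.2376  0.0049]
corner tri [ 0.6008 -0.241   0.0733] foot [ 0.5904 -0.2485  0.0031]
board [[0.4336, -0.2306, 0.077], [0.5993, -0.2398, 0.077], [0.5907, -0.4056, 0.077], [0.4229, -0.3956, 0.077]] mid [ 0.5116 -0.3179  0.077 ]
 sides [0.1659, 0.166, 0.1681, 0.1654]
 yaw -0.05831484728623141 -0.05770242753597692
tray [[0.5452, 0.2752, 0.04], [0.6329, 0.2808, 0.04], [0.6423, 0.1324, 0.04], [0.5545, 0.1274, 0.04]] mid [0.5937 0.204  0.04  ]
 sides [0.0878, 0.1487, 0.088, 0.1481]
 yaw 0.06311932472213874 0.06040515509010567
front2 [[ 0.4344 -0.2293  0.077 ]
 [ 0.6007 -0.239   0.077 ]] feet [[ 0.4428 -0.2378  0.004 ]
 [ 0.59   -0.2481  0.004 ]] [[ 0.4427 -0.2381  0.004 ]
 [ 0.5905 -0.2481  0.004 ]]
handle [[0.5817 0.3865 0.039 ]
 [0.5889 0.2854 0.039 ]]
```

Heights and sizes are consistent: board 168 mm square at z≈0.074, feet 148 mm apart, tray 88×148 mm. Next: grip and slide to just before the stand, then look.

```bash
cat >> h.py <<'E'
S=np.array([.5117,-.3173]);YS=-.062;YT=.062
u=lambda y:np.array([-np.sin(y),np.cos(y)])
Z=.083
E
python3 - <<'E'
from h import *
g=np.array([.5838,.3588])
bot.move_to([*g,.16],quat(YT,1))
print(bot.move_linear([*g,Z],rate=.1,stop_force=15),bot.current_eef_pos())
bot.gripper_close(60)
print('w',bot.current_gripper_width(),bot.current_finger_force(),bot.current_force())
p=S+u(YS)*(.155+.20)
print(bot.move_linear([*p,Z],quat(YS,1),rate=.12,stop_force=25))
print(p,bot.current_eef_pos(),bot.current_gripper_width(),bot.current_force(),bot.current_time_s())
P=pose('wrist');np.savez('w5.npz',*P);save(snapshot('wrist'),'w5.png');nets('wrist',L[:2],P)
save(snapshot('top'),'t5.png');nets('top',L[:3])
E
```

```text
False [0.58398031 0.35913076 0.0834791 ]
w 0.24696636660558263 62.640559673309326 [-0.75554041 -0.57974273  2.41033316]
False
[0.5336959  0.03701791] [0.5335111  0.0365089  0.08299907] 0.2445302806270541 [-0.39100339  1.62480401  5.48500074] 12.3167
wrist low_tray_grip 0.98 [0.534  0.0404 0.0264] [283. 283.]
top low_tray_mid 0.67 [ 0.5228 -0.116   0.0179] [296. 220.]
top deep_tray_mid 0.66 [0.433  0.1925 0.0374] [203. 244.]
```

View pics/w5.png

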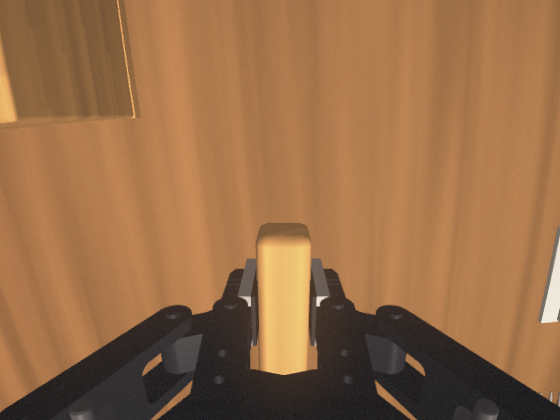

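The handle sits square between the pads, its end at (283,~240). The top network puts the tray's middle within 2 mm of plan. I'll check the handle's end along y, then insert.

```bash
python3 - <<'E'
from h import *
P=tuple(np.load('w5.npz')[k] for k in('arr_0','arr_1'))
im=cv2.cvtColor(cv2.imread('pics/w5.png'),cv2.COLOR_BGR2GRAY);print(im[215:255:2,270:296].mean(1).round().tolist())
for z,r in((.039,242),(.039,236),(.017,224)): print(z,r,((onz('wrist',[(283,r)],z,P)[0][:2]-P[1][:2])@u(YS)+(P[1][:2]-S)@u(YS)))
f0=np.array(bot.current_force())
p=S+u(YS)*.155
print(bot.move_linear([*p,Z],rate=.06,stop_force=12))
print(p,bot.current_eef_pos(),np.array(bot.current_force())-f0,bot.current_wrist_torque(),bot.current_time_s())
P=pose('wrist');np.savez('w6.npz',*P);save(snapshot('wrist'),'w6.png');save(snapshot('top'),'t6.png');nets('top',['low_tray_grip','ballotin_mid','tin_mid','sweets','shaker'])
E
```

```text
[132.0, 131.0, 132.0, 132.0, 96.0, 96.0, 96.0, 98.0, 100.0, 103.0, 113.0, 130.0, 144.0, 157.0, 170.0, 184.0, 195.0, 197.0, 197.0, 197.0]
0.039 242 0.382490990743852
0.039 236 0.38490300289060975
0.017 224 0.3821985995110991
False
[ 0.52130384 -0.16259781] [ 0.5214894  -0.16174507  0.08306961] [0.02400786 4.86052979 1.57092183] [ 0.77851175 -0.11076696  0.02979771] 16.15
top ballotin_mid 0.87 [ 0.4983 -0.3548  0.0984] [371. 225.]
top tin_mid 0.6 [ 0.5169 -0.2754  0.0979] [347. 219.]
top sweets 0.91 [ 0.6585 -0.4773  0.0025] [401. 185.]
top shaker 0.69 [ 0.533  -0.4759 -0.0017] [401. 221.]
```

```bash
python3 - <<'E'
from h import *
bot.open_gripper();bot.pause(.3)
p=np.array(bot.current_eef_pos())
bot.move_linear(p+[0,0,.15],rate=.12)
bot.move_to([.52,-.12,.42],quat(0,1))
P=pose('wrist');np.savez('w7.npz',*P);save(snapshot('wrist'),'w7.png');nets('wrist',L,P)
print(bot.current_time_s())
c=cv2.imread('pics/w7.png')[150:390,180:400];cv2.imwrite('pics/z7.png',cv2.resize(c,None,fx=2.5,fy=2.5,interpolation=cv2.INTER_CUBIC))
E
```

```text
wrist low_tray_grip 0.86 [ 0.5208 -0.1574  0.0265] [284. 194.]
wrist ballotin_mid 0.78 [ 0.4984 -0.3524  0.103 ] [268. 341.]
wrist ballotin_mid 0.36 [ 0.5317 -0.4782  0.0027] [290. 361.]
wrist tin_mid 0.69 [ 0.5159 -0.2737  0.0958] [280. 289.]
wrist sweets 0.68 [ 0.6552 -0.4821 -0.0009] [356. 361.]
wrist shaker 0.73 [ 0.5319 -0.4763  0.0055] [290. 362.]
20.0833
```

View pics/z7.png

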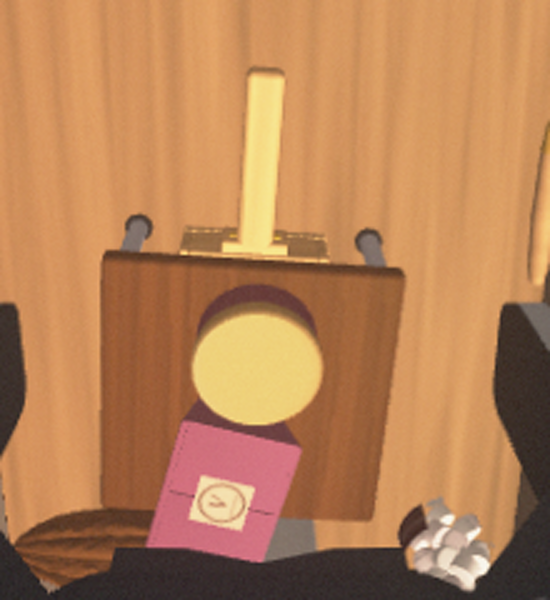

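The tray is under the stand, its end wall at crop (183–327, ~230) between the feet at (139,225) and (369,240), with the handle end at (265,70). I'll check the numbers.

```bash
python3 - <<'E'
from h import *
P=tuple(np.load('w7.npz')[k] for k in('arr_0','arr_1'))
def loc(uv,z):
    X=onz('wrist',np.array(uv,float)/2.5+[180,150]-.3,z,P)[:,:2]-S
    y=u(YS);x=np.array([y[1],-y[0]]);return np.c_[X@x,X@y].round(4).tolist()
print('handle end x,y (want 0,.185)',loc([(248,74),(283,76)],.039))
print('handle root',loc([(239,240),(275,243)],.039))
print('end wall bottom (want +-.045,.075)',loc([(183,228),(327,235)],0))
print('feet (+-.074,.074)',loc([(139,225),(369,240)],.004))
print('board (+-.085,.085)',loc([(103,262),(405,278)],.077))
E
```

```text
handle end x,y (want 0,.185) [[-0.0093, 0.1841], [0.0103, 0.1842]]
handle root [[-0.0089, 0.0839], [0.0127, 0.0833]]
end wall bottom (want +-.045,.075) [[-0.0454, 0.0737], [0.0476, 0.0747]]
feet (+-.074,.074) [[-0.0733, 0.0756], [0.0744, 0.0745]]
board (+-.085,.085) [[-0.083, 0.0817], [0.0844, 0.0825]]
```

Everything is within about 1–2 mm and square. Handing in.

```bash
python3 -c "
from h import *
print(bot.sign_off(),bot.current_time_s())"
```

```text
the job is handed in; nothing more can be done
the job is handed in; nothing more can be done
```

The low tray is under the display stand, square and centred to about 2 mm by the wrist camera, with only its handle sticking out on the left; it has been released, the other things are where they were to within the measurement error, and the job is handed in at about 20 s.

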